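# Lay out the catalogue photo group

## Robot

A 6-joint arm with a two-finger parallel gripper is mounted at the origin on the work surface. World frame = base frame: x ahead of the robot, y to its left, z up, the work surface at z = 0. Lengths are in mm, angles in rad, forces in N, time in s.
With the tool pointing down it reaches from about 300 to 750 mm from the base axis. Payload 8.5 kg.
Tool frame: the origin (TCP) lies at the very end of the fingers, on their centre line; the grasp point (between the pads) lies manip.grip_depth behind it (manip.grip_depth is the distance from the TCP to the grasp point, in mm); z points along the fingers, y is the line along which they close (so a half turn about z gives the same grasp; the last joint's range is limited). The gripper opens to 85 mm and grips with 20 to 120 N. Pads are 22 mm wide; open, the fingers measure 114 mm over their backs; the gripper's body (76 mm by 85 mm) begins 54 mm behind the grasp point. The pads swing forward as they close: fully open they stand 13 mm farther back than shut.
Start: joints at [-1.557, 0.381, 1.297, -0, 1.464, -0.215], TCP at [124.74, -535.649, 231.322] pointing down, gripper open.
Joint ranges: [-3.11, 3.11], [-0.89, 2.33], [0.22, 2.48], [-1.42, 4.56], [0.17, 2.85], [-2.88, 2.88]. Speed limits (rad/s): [2.39, 2.39, 3.14, 3.14, 3.14, 3.14].

## Interface

Orientations are given as a 3x3 rotation matrix whose columns are the frame's x, y, z axes.
In Python, from cell import get_state, imaging, manip gives the robot as it stands. The module is installed in compiled form; this text tells all that it offers.
- The arm moves only by the tool move_arm, never from a script. Its argument "deltas" is a list that holds one entry, the list of rows, each a list of 4 numbers: the shift along the tool's x, y, z in cm, then the turn about the tool's z in degrees. A call has 1 to 12 rows; each row shifts and turns the commanded pose from where the row before left it, along the tool's axes as they then stand; what a row does not reach is not made up. A row lasts 1/8 s, in which the tool goes at most 62.5 mm and 10.7 degrees, less where a joint would pass 70% of its speed; a pose out of reach is approached as far as the arm can. A call with a gripper value outside its range is refused whole. "jaw" is the opening, from 0 (shut) to 1 (fully open), set as the call begins (left out, the last holds). The fingers move at their own pace and stop on an object; "squeeze" is the grip in N (left out, the last holds). Time passes only in rows, so rows that do not move let the fingers close. It gives the time, the measured TCP pose, the force, the opening and the grip force at its end, in the units of the state.
- get_state(): the state, without advancing time (a new reading comes with each control period).
- imaging.snapshot(name): name is "scene" or "top"; returns (picture, depth): 400x640x3 uint8, red, green, blue; 400x640 float32, mm along the optical axis (not along the pixel's ray), 0 where there is no reading.
- imaging.calibration(name): a dict with "fovy" (degrees; the focal length in pixels is half the picture's height over the tangent of half this angle, whatever the lens; pixels are square), "cx", "cy" (the principal point, pixels), "D" ([k1, k2, p1, p2, k3] as OpenCV has them; the pictures are not rectified), "xyz" and "orientation" of the camera in the world. Camera axes: x right, y up, looking along -z (the intrinsics and any distortion apply to the point x, -y, -z); pixel columns grow to the right and rows downward; lengths in mm; the calibration is good to about 2 mm. A picture is of the moment at which its call begins. calibration takes no time and is no camera call.
- manip.sign_off(): hands the job in; it is judged then, once.
The state is a dict: "time": time; "qpos": joint angles; "dq": joint speeds; "joint_torque": joint torques, N m; "tcp_pos": TCP position; "orientation": TCP orientation; "wrist_force": force on the tool from outside, world axes, zero at the start; "moment": the same for the moment, N m; "grip_width": finger opening in mm; "grasp_force": force on a finger pad.
Only numpy, scipy, OpenCV 4.12 (cv2) and the standard library are available. Lean on these libraries where they do the work, as an engineer would, in place of code of your own. Each camera call takes 0.05 s, during which the arm holds its last target. There are 200 camera calls.

## Task

Lay out the group for the catalogue photograph on the grey board: the wooden box stands midway between the square and the round plinth, with its long sides parallel to the back ledge, the brass weight stands centred on top of the box, the ceramic beaker stands centred on top of the round plinth, and the terracotta vase stands on the board directly behind the square plinth (towards the back ledge), 85 mm from centre to centre. Everything ends upright and left standing by itself; leave the tape roll, the tape measure and the small tray where they are.

Things in the scene. Friction and masses are not known exactly. Their poses are not given: they have to be found in the camera images.
- board: Grey flat photo board, fixed on the table, 220 mm deep (its x) by 330 mm wide (its y), 6 mm thick. Origin: centre of its underside. Its +x points to its back edge (the one far from the robot), which carries a light wooden ledge along the whole width, 10 mm thick and standing 12 mm above the board. Turned up to about 12 degrees; it lies elsewhere at every start.
- square_plinth: Plain plywood block fixed on the board, 60 x 60 mm, 50 mm high. Origin: centre of its underside, on the board's top. Its axes are parallel to the board's, +x towards the back ledge; so 'directly behind' is along its +x. It may be the left or the right of the two plinths.
- round_plinth: Plain plywood disc fixed on the board, 68 mm in diameter, 30 mm high. Origin: centre of its underside, on the board's top. The centres of the two plinths are 210 mm apart, on a line parallel to the back ledge.
- box: Loose small dark wooden box, closed (the lid does not open), with a dark seam and a small brass clasp plate on one long side; 50 mm (its x) by 70 mm (its y, long), 36 mm high, flat top, 90 g. Origin: centre of its underside, z up. Starts on the table, turned.
- weight: Loose brass scale weight, about 350 g: a cylinder 40 mm in diameter and 30 mm high, a narrow neck of 16 mm, and a round knob on top 24 mm in diameter from 39 to 53 mm above the base; 56 mm high in all. Origin: centre of its underside, z up. Starts standing on the table.
- beaker: Loose blue-glazed ceramic beaker, a straight open cup without a handle, 54 mm outer diameter, 60 mm high, wall 3.5 mm, 140 g. Origin: centre of its underside, z up. Starts standing on the table, mouth up.
- vase: Loose terracotta bud vase, 130 g: a straight round body 44 mm in diameter up to 44 mm height, then a shoulder narrowing to an 18 mm neck with a 26 mm lip at the top, 80 mm high. Origin: centre of its underside, z up. Starts standing on the table.
- tape: Bystander: loose cardboard-coloured tape roll lying flat, 92 mm across, 25 mm high. Origin: centre of its underside. Not to be moved.
- measure: Bystander: loose black tape measure standing on its edge, 34 mm (its x) by 66 mm (its y), 58 mm high, between the robot and the board. Origin: centre of its underside. Not to be moved.
- tray: Bystander: loose small empty light wooden tray, 80 mm (its x) by 110 mm (its y), 28 mm high. Origin: centre of its underside. Not to be moved.
Not all that is in view belongs to the job. Leave any green look-alike of the box alone.

How it is judged (in metres and radians):
At the end, for the whole second after the job is handed in: Box on the board midway between the plinths (12 mm), long sides parallel to the ledge (0.2 rad); weight centred on the box (12 mm); beaker mouth up, centred on the round plinth (12 mm); vase on the board 85 mm behind the square plinth (13 mm); all upright (0.1 rad), released and at rest (horizontal distance between box and square_plinth between 0.093 and 0.117 m and horizontal distance between box and round_plinth between 0.093 and 0.117 m and x of box in the frame of square_plinth between -0.012 and 0.012 m and z of box in the frame of square_plinth between -0.004 and 0.004 m and angle between the y axis of box and the y axis of board, either way round below 0.2 rad and angle between each of box, weight, beaker, vase's own z axis and vertical below 0.1 rad and horizontal distance between weight and box below 0.012 m and z of weight in the frame of box between 0.032 and 0.04 m and horizontal distance between beaker and round_plinth below 0.012 m and z of beaker in the frame of round_plinth between 0.026 and 0.034 m and x of vase in the frame of square_plinth between 0.072 and 0.098 m and y of vase in the frame of square_plinth between -0.013 and 0.013 m and z of vase in the frame of square_plinth between -0.004 and 0.004 m and linear speed of each of box, weight, beaker, vase below 0.02 m/s); the robot touches nothing.
It fails at once if the tape roll is moved more than 25 mm (distance of tape from where it was at the start of the episode above 0.025 m).
It fails at once if the tape measure is moved more than 25 mm (distance of measure from where it was at the start of the episode above 0.025 m).
It fails at once if the small tray is moved more than 25 mm (distance of tray from where it was at the start of the episode above 0.025 m).
It also fails if it takes over 99 s, if anything falls off the work surface, if the arm or the gripper's body presses on something with over 40 N, if the wrist force passes 120 N, or if a joint passes its speed limit or range.

## Working session

There is one attempt and no reset: what is moved stays moved. The work goes in short steps, Python scripts to look and compute and a tool call to move; the robot and the scene stay as the last step left them, time stands still between calls to the robot, and variables do not carry over. Pictures are saved under pics/ and viewed, at most 14 in all, crops included, and the job is handed in when it is done.

Besides the shell and the picture viewer there is one more tool, called after "Emit:" by a JSON object that holds its "name" and its "arguments". move_arm: Moves the arm, as the interface text tells. Its arguments: {"type":"object","properties":{"deltas":{"type":"array","items":{"type":"array","items":{"type":"array","items":{"type":"number"}}}},"jaw":{"type":"number"},"squeeze":{"type":"number"}},"required":["deltas"]}

```bash
mkdir -p pics; cat > h.py <<'E'
import numpy as np, cv2
from cell import get_state, imaging, manip
def snap(n):
    p,d=imaging.snapshot(n); return p,d,imaging.calibration(n)
def K(c):
    f=200/np.tan(np.radians(c['fovy'])/2); return np.array([[f,0,c['cx']],[0,f,c['cy']],[0,0,1]])
def rays(c,uv):
    q=cv2.undistortPoints(np.array(uv,float).reshape(-1,1,2),K(c),np.array(c['D'],float)).reshape(-1,2)
    r=np.c_[q[:,0],-q[:,1],-np.ones(len(q))]
    return r@np.array(c['orientation']).T
def plane(c,uv,z):
    r=rays(c,uv); o=np.array(c['xyz']); return o+r*((z-o[2])/r[:,2])[:,None]
def cloud(c,d):
    v,u=np.mgrid[0:400,0:640]; r=rays(c,np.c_[u.ravel(),v.ravel()])
    P=np.array(c['xyz'])+r*d.ravel()[:,None]; P[d.ravel()==0]=np.nan
    return P.reshape(400,640,3)
def save(n,p): cv2.imwrite('pics/'+n,cv2.cvtColor(p,cv2.COLOR_RGB2BGR))
E
python3 - <<'E'
from h import *
for n in('top','scene'):
    p,d,c=snap(n); save(n+'0.png',p); np.savez(n+'0.npz',p=p,d=d,P=cloud(c,d)); print(n,c,(d>0).mean())
s=get_state(); print(s['tcp_pos'],s['orientation'],s['time'],manip.grip_depth,s['grip_width'])
E
```

```text
top {'fovy': 47.52328283724132, 'cx': 317.06186441709843, 'cy': 205.42894260521908, 'D': array([-0.03347593,  0.        ,  0.        ,  0.        ,  0.        ]), 'xyz': array([ 472.71631548,  -56.17745082, 1438.08884053]), 'orientation': array([[-1.64851794e-02,  9.98686681e-01, -4.85092894e-02],
       [-9.99864083e-01, -1.64545090e-02,  1.03154976e-03],
       [ 2.31998469e-04,  4.85197014e-02,  9.98822199e-01]])} 0.99612109375
scene {'fovy': 54.10277901952975, 'cx': 324.1933986973158, 'cy': 207.04489859483292, 'D': array([0.00862602, 0.        , 0.        , 0.        , 0.        ]), 'xyz': array([ 800.25355863, -508.62837121,  858.16877388]), 'orientation': array([[ 8.56867682e-01, -4.39469420e-01,  2.69526259e-01],
       [ 5.15536396e-01,  7.30427417e-01, -4.47993318e-01],
       [ 9.99458371e-06,  5.22821592e-01,  8.52442129e-01]])} 0.9958359375
[ 124.73737383 -535.40483713  230.77552395] [[ 9.73943077e-01  2.26792600e-01 -7.07739397e-06]
 [ 2.26792415e-01 -9.73942242e-01  1.30749484e-03]
 [ 2.89637182e-04 -1.27503065e-03 -9.99999145e-01]] 0.1 18.700000000000003 85.63500213396716
```

View pics/top0.png

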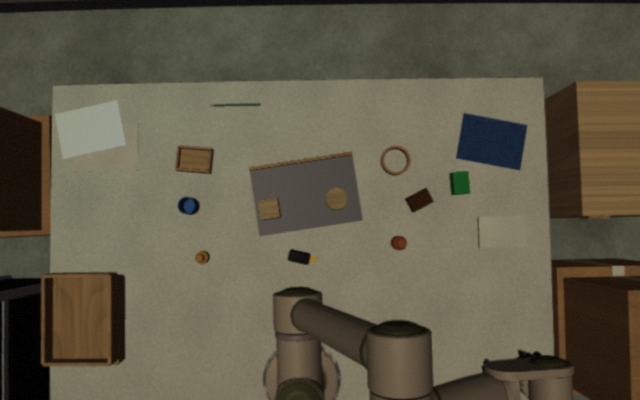

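View pics/scene0.png

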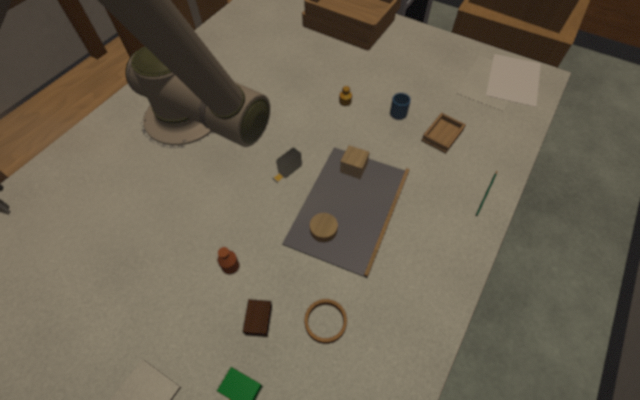

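Top view: the square plinth is at (269,209), the round one at (336,198), the weight at (202,257), the beaker at (188,205) and the vase at (398,242). There are two box candidates: dark brown at (419,200) and green at (460,183). The brown one fits the description, and the green one is the look-alike. I'll measure now and confirm with a crop.

```bash
python3 - <<'E'
from h import *
# object: top px, scene px, zmin,zmax band of top surface
O={'square':((269,209),(355,160),45,65,56),'round':((336,198),(323,226),28,45,36),'box':((419,200),(258,317),25,45,36),
'weight':((202,257),(346,96),12,65,30),'beaker':((188,205),(400,105),20,70,60),'vase':((398,242),(228,260),12,90,44),
'tape':((395,160),(326,320),12,35,25),'tray':((195,159),(444,132),12,36,28),'measure':((301,257),(290,163),30,70,58),'green':((460,183),(240,386),12,60,36)}
for n in('top','scene'):
    D=np.load(n+'0.npz');P=D['P'];print(n,'table z',np.nanmedian(P[230:240,350:370,2]) )
    for k,o in O.items():
        u,v=o[0] if n=='top' else o[1]; R=26 if n=='top' else 32
        sl=np.s_[max(0,v-R):min(400,v+R),max(0,u-R):u+R]; Q=P[sl]
        m=((Q[...,2]>o[2])&(Q[...,2]<o[3])).astype(np.uint8)
        nl,L,st,ce=cv2.connectedComponentsWithStats(m)
        if nl<2: print(k,'none',np.nanmax(Q[...,2]));continue
        i=1+np.argmax(st[1:,4]); q=Q[L==i]
        (cx,cy),(w,h),a=cv2.minAreaRect(q[:,:2].astype(np.float32))
        print(f'{k:8s} n{len(q)} rect ({cx:.0f},{cy:.0f}) {w:.0f}x{h:.0f} a{a:.0f} mean {q[:,:2].mean(0).round(0)} z p10/50/90 {np.percentile(q[:,2],[10,50,90]).round(0)}')
p=np.load('top0.npz')['p'];s=np.load('scene0.npz')['p']
a=cv2.resize(p[150:230,360:490],None,fx=5,fy=5,interpolation=cv2.INTER_CUBIC)[:, :400]
b=cv2.resize(s[280:360,215:295],(400,400),interpolation=cv2.INTER_CUBIC)
save('crop.png',np.clip(np.hstack([a,b]).astype(float)*1.8,0,255).astype(np.uint8))
E
```

```text
top table z -0.47534213981259654
square   n389 rect (533,90) 60x61 a8 mean [533.  89.] z p10/50/90 [52. 56. 60.]
round    n379 rect (561,-118) 66x65 a0 mean [ 562. -118.] z p10/50/90 [32. 36. 40.]
box      n376 rect (554,-375) 51x72 a27 mean [ 554. -374.] z p10/50/90 [31. 35. 39.]
weight   n146 rect (387,304) 39x37 a88 mean [387. 300.] z p10/50/90 [25. 33. 56.]
beaker   n173 rect (547,341) 51x53 a0 mean [547. 341.] z p10/50/90 [25. 48. 61.]
vase     n178 rect (422,-306) 41x44 a3 mean [ 423. -302.] z p10/50/90 [38. 52. 80.]
tape     n239 rect (680,-304) 90x89 a2 mean [ 681. -306.] z p10/50/90 [19. 24. 28.]
tray     n386 rect (695,328) 113x81 a84 mean [694. 327.] z p10/50/90 [16. 26. 31.]
measure  n254 rect (383,-0) 65x36 a76 mean [384.  -0.] z p10/50/90 [52. 57. 61.]
green    n417 rect (606,-505) 71x53 a4 mean [ 605. -503.] z p10/50/90 [29. 36. 39.]
scene table z 4.8011317731714485
square   n467 rect (535,89) 60x64 a9 mean [537.  85.] z p10/50/90 [51. 54. 56.]
round    n576 rect (564,-120) 66x67 a57 mean [ 565. -121.] z p10/50/90 [33. 35. 37.]
box      n831 rect (557,-379) 51x70 a26 mean [ 558. -381.] z p10/50/90 [33. 35. 37.]
weight   n179 rect (390,298) 40x36 a29 mean [391. 295.] z p10/50/90 [19. 32. 55.]
beaker   n372 rect (548,340) 54x55 a5 mean [549. 339.] z p10/50/90 [25. 43. 59.]
vase     n421 rect (428,-313) 42x38 a71 mean [ 432. -315.] z p10/50/90 [24. 49. 79.]
tape     n562 rect (684,-309) 91x90 a77 mean [ 684. -310.] z p10/50/90 [18. 24. 26.]
tray     n482 rect (695,327) 114x81 a84 mean [695. 323.] z p10/50/90 [15. 25. 29.]
measure  n386 rect (388,-4) 66x35 a75 mean [391.  -8.] z p10/50/90 [36. 55. 57.]
green    n985 rect (608,-509) 72x51 a4 mean [ 607. -507.] z p10/50/90 [34. 36. 38.]
```

View pics/crop.png

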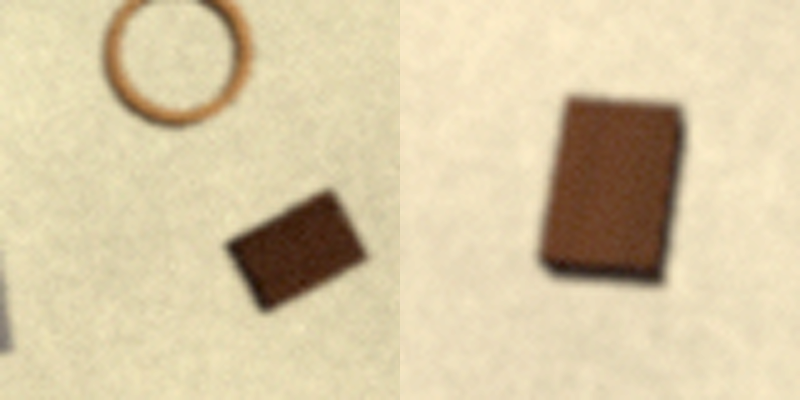

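The crop confirms the dark brown box: it is 51x72 mm and 36 mm high, and its short side lies at about 27° yaw. The two views agree to a few mm. The plinth distance comes out at 210 mm as it should, and the board yaw at about 7.8°.

```bash
cat > go.py <<'E'
import sys
from h import *
# usage: go.py x y z yaw  -> shift in the present tool axes (cm), turn about tool z (deg)
x,y,z,yaw=map(float,sys.argv[1:5]); s=get_state(); R=np.array(s['orientation']); p=np.array(s['tcp_pos'])
ps=np.degrees(np.arctan2(R[1,0],R[0,0])); t=-((yaw-ps+180)%360-180)
print('t',s['time'],'tcp',p.round(1),'yaw',round(ps,1),'q6',round(s['qpos'][5],2),'w',round(s['grip_width'],1))
print('shift cm now-axes',(R.T@(np.array([x,y,z])-p)/10).round(2),'turn',round(t,1))
E
python3 - <<'E'
from h import *
for n in('top','scene'):
    P=np.load(n+'0.npz')['P']
    for k,a,lo in (('vase',(423,-307),70),('weight',(388,300),42),('beaker',(547,340),52)):
        m=(np.hypot(P[...,0]-a[0],P[...,1]-a[1])<45)&(P[...,2]>lo); q=P[m]
        (c,wh,_)=cv2.minAreaRect(q[:,:2].astype(np.float32)); print(n,k,len(q),np.round(c),np.round(wh),q.mean(0).round(0))
E
python3 go.py 555.5 -377 150 117
```

```text
top vase 54 [ 422. -307.] [23. 22.] [ 421. -307.   79.]
top weight 55 [387. 302.] [22. 21.] [386. 302.  54.]
top beaker 73 [548. 341.] [53. 49.] [547. 342.  59.]
scene vase 95 [ 424. -311.] [22. 25.] [ 424. -311.   79.]
scene weight 54 [387. 300.] [21. 21.] [389. 299.  52.]
scene beaker 111 [548. 340.] [54. 53.] [549. 340.  57.]
t 0.1 tcp [ 124.7 -535.4  230.8] yaw 13.1 q6 -0.22 w 85.6
shift cm now-axes [45.54 -5.65  8.1 ] turn -103.9
```

Emit:
{"name": "move_arm", "arguments": {"deltas": [[[4.5,-0.6,0,0],[4.5,-0.6,0,0],[4.5,-0.6,0,0],[4.5,-0.6,0,0],[4.5,-0.6,0,0],[4.5,-0.6,0,0],[4.5,-0.6,0,0],[4.5,-0.6,0,0],[4.5,-0.6,0,0],[5.0,-0.3,0,0],[0,0,0,0]]], "jaw": 1}}

```text
time: 1.48
tcp_pos: [557.3, -375.2, 229.9]
orientation: [[0.973, 0.23, -0.001], [0.23, -0.973, 0.001], [-0.0, -0.001, -1.0]]
wrist_force: [-0.4, -0.3, 0.2]
grip_width: 85.3
grasp_force: 0.0
```

Emit:
{"name": "move_arm", "arguments": {"deltas": [[[0,0,0.8,-10.4],[0,0,0.8,-10.4],[0,0,0.8,-10.4],[0,0,0.8,-10.4],[0,0,0.8,-10.4],[0,0,0.8,-10.4],[0,0,0.8,-10.4],[0,0,0.8,-10.4],[0,0,0.8,-10.4],[0,0,0.8,-10.3],[0,0,0,0],[0,0,0,0]]]}}

```text
time: 2.98
tcp_pos: [554.7, -377.2, 151.6]
orientation: [[-0.451, 0.893, 0.0], [0.893, 0.451, -0.0], [-0.0, -0.0, -1.0]]
wrist_force: [0.0, 0.2, 1.2]
grip_width: 85.7
grasp_force: 0.0
```

```bash
python3 go.py 555.5 -377 3 117; python3 - <<'E'
from h import *
p,d,c=snap('scene'); save('s1.png',p)
E
```

```text
t 2.975 tcp [ 554.7 -377.2  151.6] yaw 116.8 q6 -1.24 w 85.7
shift cm now-axes [-0.02  0.09 14.86] turn -0.2
```

View pics/s1.png

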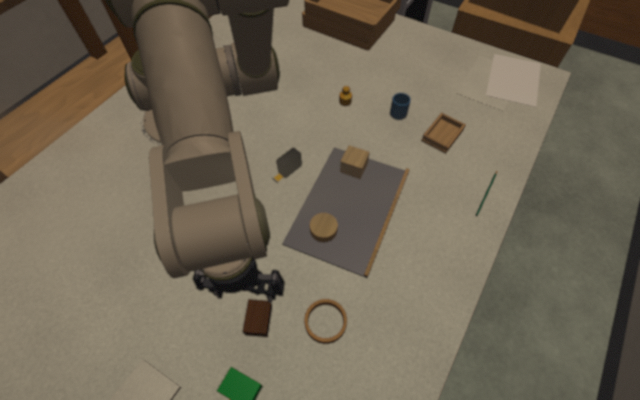

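The gripper is above the box at (258,317), with its jaws across the short side and nothing in the way. I'll descend and close.

Emit:
{"name": "move_arm", "arguments": {"deltas": [[[0,0.1,4,0],[0,0,4,0],[0,0,3,0],[0,0,2,0],[0,0,1,0],[0,0,0.8,0],[0,0,0,0],[0,0,0,0]]]}}

```text
time: 4.03
tcp_pos: [556.1, -376.8, 4.1]
orientation: [[-0.454, 0.891, 0.001], [0.891, 0.454, -0.001], [-0.001, 0.0, -1.0]]
wrist_force: [0.0, 0.4, -0.3]
grip_width: 85.5
grasp_force: 0.0
```

Emit:
{"name": "move_arm", "arguments": {"deltas": [[[0,0,0,0],[0,0,0,0],[0,0,0,0],[0,0,0,0],[0,0,0,0],[0,0,0,0],[0,0,0,0],[0,0,0,0]]], "jaw": 0, "squeeze": 40}}

```text
time: 5.03
tcp_pos: [556.0, -376.7, 3.8]
orientation: [[-0.454, 0.891, 0.001], [0.891, 0.454, -0.001], [-0.001, 0.0, -1.0]]
wrist_force: [-0.2, 0.1, 5.7]
grip_width: 49.5
grasp_force: 43.0
```

Emit:
{"name": "move_arm", "arguments": {"deltas": [[[0,0,-1,0],[0,0,-3,0],[0,0,-4,0],[0,0,-4,0],[0,0,0,0],[0,0,0,0]]]}}

```text
time: 5.78
tcp_pos: [555.4, -376.0, 122.3]
orientation: [[-0.454, 0.891, -0.001], [0.891, 0.454, 0.001], [0.002, -0.001, -1.0]]
wrist_force: [-0.4, 0.5, -1.2]
grip_width: 49.4
grasp_force: 42.4
```

```bash
python3 go.py 548.3 -14.7 10 97.8
```

```text
t 5.775 tcp [ 555.4 -376.   122.3] yaw 117.0 q6 -1.24 w 49.4
shift cm now-axes [32.49 15.78 11.29] turn 19.2
```

Emit:
{"name": "move_arm", "arguments": {"deltas": [[[2.5,1.2,0,0],[4,2,0,0],[4,2,0,0],[4,2,0,0],[4,2,0,0],[4,2,0,0],[4,2,0,0],[4,2,0,0],[2,0.6,0,0],[0,0,0,9.6],[0,0,0,9.6],[0,0,0,0]]]}}

```text
time: 7.28
tcp_pos: [548.7, -15.6, 122.6]
orientation: [[-0.137, 0.991, -0.001], [0.991, 0.137, 0.0], [0.0, -0.001, -1.0]]
wrist_force: [-0.1, 0.3, -1.3]
grip_width: 49.5
grasp_force: 42.3
```

```bash
python3 go.py 548.3 -14.7 11 97.8; python3 - <<'E'
from h import *
# re-measure plinths with arm here and the held box
for n,o in(('top',((269,209),(336,198))),('scene',((355,160),(323,226)))):
    p,d,c=snap(n); P=cloud(c,d); save(n+'2.png',p)
    for k,(b,r) in enumerate((((534,89.5),(45,65)),((562.5,-119),(28,45)))):
        m=(np.hypot(P[...,0]-b[0],P[...,1]-b[1])<48)&(P[...,2]>r[0])&(P[...,2]<r[1]); q=P[m]
        print(n,k,len(q),cv2.minAreaRect(q[:,:2].astype(np.float32)))
E
```

```text
t 7.275 tcp [548.7 -15.6 122.6] yaw 97.9 q6 -0.38 w 49.5
shift cm now-axes [ 9.000e-02 -1.000e-02  1.116e+01] turn 0.1
top 0 171 ((533.1123046875, 89.82899475097656), (59.54264450073242, 60.686248779296875), 6.695311546325684)
top 1 328 ((561.4393310546875, -122.86263275146484), (55.79807662963867, 65.55860900878906), 88.63603210449219)
scene 0 33 ((552.7599487304688, 86.00687408447266), (12.635265350341797, 54.835968017578125), 28.624353408813477)
scene 1 574 ((564.42626953125, -120.14285278320312), (65.99482727050781, 66.3409194946289), 88.4654541015625)
```

View pics/scene2.png

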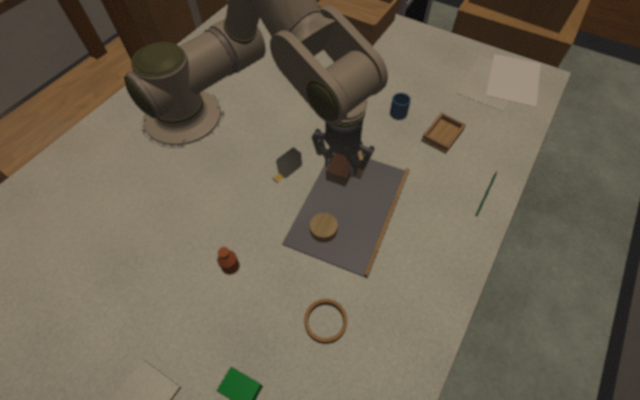

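The box is held level above the board at (340,172), between the plinths. I'll lower it and release it.

Emit:
{"name": "move_arm", "arguments": {"deltas": [[[0.1,0,3,0],[0,0,3,0],[0,0,2.5,0],[0,0,1.5,0],[0,0,0.7,0],[0,0,0.5,0],[0,0,0,0],[0,0,0,0]]]}}

```text
time: 8.38
tcp_pos: [549.2, -14.2, 11.9]
orientation: [[-0.136, 0.991, 0.001], [0.991, 0.136, -0.0], [-0.0, 0.001, -1.0]]
wrist_force: [0.5, -0.0, -0.9]
grip_width: 50.1
grasp_force: 42.3
```

Emit:
{"name": "move_arm", "arguments": {"deltas": [[[0,0,0,0],[0,0,0,0],[0,0,0,0],[0,0,0,0],[0,0,-1,0],[0,0,-3,0],[0,0,-4,0],[0,0,-5,0],[0,0,-2,0],[0,0,0,0]]], "jaw": 1}}

```text
time: 9.62
tcp_pos: [549.4, -14.3, 163.1]
orientation: [[-0.136, 0.991, 0.004], [0.991, 0.136, -0.001], [-0.001, 0.003, -1.0]]
wrist_force: [-0.0, 0.2, -0.3]
grip_width: 85.4
grasp_force: 0.0
```

```bash
python3 go.py 423 -309 14 7.8
```

```text
t 9.625 tcp [549.4 -14.3 163.1] yaw 97.8 q6 -0.38 w 85.4
shift cm now-axes [-27.46 -16.58  14.89] turn 90.0
```

Emit:
{"name": "move_arm", "arguments": {"deltas": [[[-2.5,-1.5,0,0],[-4,-2.4,0,0],[-4,-2.4,0,0],[-4,-2.4,0,0],[-4,-2.4,0,0],[-4,-2.4,0,0],[-3,-1.9,0,0],[-2,-1.2,0,0],[0,0,0,10],[0,0,0,10],[0,0,0,10],[0,0,0,10]]]}}

```text
time: 11.12
tcp_pos: [421.4, -308.8, 160.0]
orientation: [[0.538, 0.843, -0.002], [0.843, -0.538, 0.002], [0.001, -0.002, -1.0]]
wrist_force: [0.7, -0.1, 0.3]
grip_width: 85.3
grasp_force: 0.0
```

Emit:
{"name": "move_arm", "arguments": {"deltas": [[[0,0,0,10],[0,0,0,10],[0,0,0,10],[0,0,0,10],[0,0,0,10],[0,0,0,0]]]}}

```text
time: 11.88
tcp_pos: [421.4, -308.8, 160.2]
orientation: [[0.991, 0.137, -0.001], [0.137, -0.991, 0.002], [-0.001, -0.002, -1.0]]
wrist_force: [-0.6, 0.1, 0.3]
grip_width: 85.3
grasp_force: 0.0
```

```bash
python3 go.py 423 -309 14 7.8; python3 - <<'E'
from h import *
for n in('top','scene'):
    p,d,c=snap(n); P=cloud(c,d); save(n+'3.png',p)
    m=(np.hypot(P[...,0]-548,P[...,1]+15)<55)&(P[...,2]>32)&(P[...,2]<52); q=P[m]
    print(n,len(q),cv2.minAreaRect(q[:,:2].astype(np.float32)),np.median(q[:,2]))
    m=(np.hypot(P[...,0]-423,P[...,1]+309)<30)&(P[...,2]>70)&(P[...,2]<90); q=P[m]
    print('vase',len(q),q.mean(0) if len(q) else '')
E
```

```text
t 11.875 tcp [ 421.4 -308.8  160.2] yaw 7.9 q6 0.57 w 85.3
shift cm now-axes [ 0.17  0.07 14.62] turn 0.1
top 371 ((548.65869140625, -14.99758529663086), (50.99128341674805, 70.39314270019531), 7.113671779632568) 41.63575076530606
vase 0 
scene 508 ((551.6729125976562, -17.493736267089844), (50.43458938598633, 71.46275329589844), 8.311150550842285) 40.70635426149113
vase 96 [ 424.46200251 -310.94962017   78.99838496]
```

The box landed well: 51x71 mm at the target, angle about 7.7°, top at 42 mm. Next is the vase.

Emit:
{"name": "move_arm", "arguments": {"deltas": [[[0.2,0.1,3,0],[0,0,4,0],[0,0,3,0],[0,0,2.5,0],[0,0,1.2,0],[0,0,0.5,0],[0,0,0,0]]]}}

```text
time: 12.85
tcp_pos: [424.1, -310.1, 19.7]
orientation: [[0.991, 0.136, 0.0], [0.136, -0.991, -0.0], [0.0, 0.001, -1.0]]
wrist_force: [-0.6, 0.1, -0.3]
grip_width: 85.4
grasp_force: 0.0
```

Emit:
{"name": "move_arm", "arguments": {"deltas": [[[0,0,0,0],[0,0,0,0],[0,0,0,0],[0,0,0,0],[0,0,0,0],[0,0,0,0],[0,0,0,0],[0,0,0,0]]], "jaw": 0, "squeeze": 35}}

```text
time: 13.85
tcp_pos: [424.0, -310.0, 20.0]
orientation: [[0.991, 0.136, 0.001], [0.136, -0.991, -0.001], [0.0, 0.001, -1.0]]
wrist_force: [-0.7, 0.7, 5.5]
grip_width: 42.8
grasp_force: 35.3
```

Emit:
{"name": "move_arm", "arguments": {"deltas": [[[0,0,-1,0],[0,0,-3,0],[0,0,-4,0],[0,0,-5,0],[0,0,-3,0],[0,0,0,0],[0,0,0,0]]]}}

```text
time: 14.72
tcp_pos: [423.5, -309.5, 178.5]
orientation: [[0.991, 0.136, -0.001], [0.136, -0.991, 0.001], [-0.001, -0.001, -1.0]]
wrist_force: [0.4, 1.8, -2.0]
grip_width: 42.8
grasp_force: 35.9
```

```bash
python3 go.py 618.2 101 24 7.8
```

```text
t 14.725 tcp [ 423.5 -309.5  178.5] yaw 7.8 q6 0.58 w 42.8
shift cm now-axes [ 24.88 -38.    15.48] turn 0.0
```

Emit:
{"name": "move_arm", "arguments": {"deltas": [[[1.5,-2,0,0],[2.5,-4,0,0],[2.6,-4,0,0],[2.6,-4,0,0],[2.6,-4,0,0],[2.6,-4,0,0],[2.6,-4,0,0],[2.6,-4,0,0],[2.6,-4,0,0],[1.7,-2.5,0,0],[1,-1.5,0,0],[0,0,0,0]]]}}

```text
time: 16.23
tcp_pos: [618.8, 100.8, 178.2]
orientation: [[0.991, 0.137, -0.002], [0.137, -0.991, -0.0], [-0.002, -0.0, -1.0]]
wrist_force: [-0.1, 0.3, 0.4]
grip_width: 42.6
grasp_force: 35.9
```

Emit:
{"name": "move_arm", "arguments": {"deltas": [[[0,0,3,0],[0,0,3,0],[0,0,0,0],[0,0,0,0]]]}}

```text
time: 16.73
tcp_pos: [619.4, 99.6, 120.6]
orientation: [[0.991, 0.135, 0.002], [0.135, -0.991, -0.0], [0.002, 0.0, -1.0]]
wrist_force: [-0.8, -0.2, -0.3]
grip_width: 43.0
grasp_force: 36.0
```

```bash
python3 go.py 618.2 101 27 7.8; python3 - <<'E'
from h import *
p,d,c=snap('scene'); save('s4.png',cv2.resize(p[60:300,230:550],None,fx=2,fy=2))
E
```

```text
t 16.725 tcp [619.4  99.6 120.6] yaw 7.8 q6 1.41 w 43.0
shift cm now-axes [-0.12 -0.16  9.36] turn -0.0
```

View pics/s4.png

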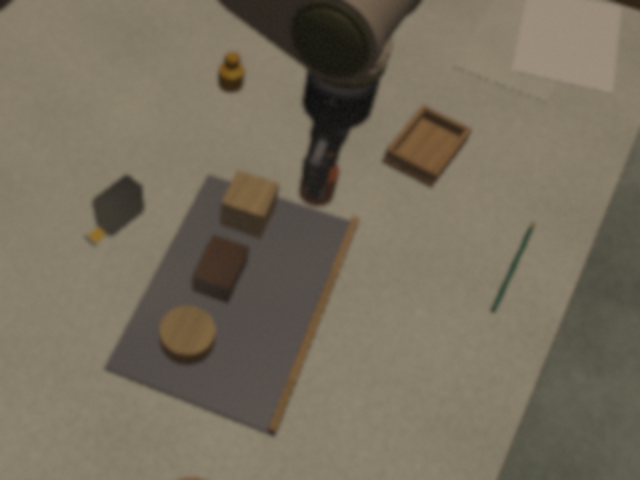

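The crop shows the box between the plinths and the vase held upright behind the square plinth at (318,185). I'll lower it.

Emit:
{"name": "move_arm", "arguments": {"deltas": [[[-0.1,-0.1,2.5,0],[0,0,2.5,0],[0,0,2,0],[0,0,1.2,0],[0,0,0.6,0],[0,0,0.5,0],[0,0,0,0],[0,0,0,0]]]}}

```text
time: 17.77
tcp_pos: [618.1, 101.3, 26.8]
orientation: [[0.991, 0.136, 0.001], [0.136, -0.991, 0.0], [0.001, 0.0, -1.0]]
wrist_force: [-0.1, 0.2, -1.6]
grip_width: 42.7
grasp_force: 36.0
```

Emit:
{"name": "move_arm", "arguments": {"deltas": [[[0,0,0,0],[0,0,0,0],[0,0,0,0],[0,0,0,0],[0,0,-1,0],[0,0,-3,0],[0,0,-4,0],[0,0,-5,0],[0,0,-4,0],[0,0,0,0]]], "jaw": 1}}

```text
time: 19.02
tcp_pos: [619.0, 101.3, 200.6]
orientation: [[0.991, 0.136, 0.008], [0.136, -0.991, -0.0], [0.008, 0.001, -1.0]]
wrist_force: [-0.0, -0.2, -0.8]
grip_width: 85.4
grasp_force: 0.0
```

```bash
python3 go.py 387 301 3 7.8
```

```text
t 19.025 tcp [619.  101.3 200.6] yaw 7.8 q6 1.41 w 85.4
shift cm now-axes [-20.41 -22.96  19.58] turn 0.0
```

Emit:
{"name": "move_arm", "arguments": {"deltas": [[[-1.5,-2,0,0],[-3,-3.3,0,0],[-3,-3.3,0,0],[-3,-3.3,0,0],[-3,-3.3,0,0],[-3,-3.3,0,0],[-2.4,-3,0,0],[-1.5,-1.4,0,0],[0,0,3,0],[0,0,3,0],[0,0,2,0],[0,0,0,0]]]}}

```text
time: 20.52
tcp_pos: [384.2, 299.8, 115.2]
orientation: [[0.991, 0.135, -0.003], [0.135, -0.991, -0.001], [-0.003, 0.001, -1.0]]
wrist_force: [0.1, 0.5, 0.3]
grip_width: 85.4
grasp_force: 0.0
```

```bash
python3 go.py 387 301 3 7.8; python3 - <<'E'
from h import *
for n in('top','scene'):
    p,d,c=snap(n); P=cloud(c,d)
    m=(np.hypot(P[...,0]-618,P[...,1]-101)<30)&(P[...,2]>75)&(P[...,2]<95); q=P[m]
    print(n,'vase',len(q),q.mean(0) if len(q) else '')
    m=(np.hypot(P[...,0]-387,P[...,1]-300)<30)&(P[...,2]>43)&(P[...,2]<62); q=P[m]
    print(n,'weight',len(q),q.mean(0) if len(q) else '')
E
```

```text
t 20.525 tcp [384.2 299.8 115.2] yaw 7.8 q6 1.85 w 85.4
shift cm now-axes [ 0.33 -0.09 11.22] turn -0.0
top vase 54 [615.94394098  99.74668577  86.40316725]
top weight 0 
scene vase 68 [618.30105898  97.54569892  84.05281759]
scene weight 55 [388.64988065 298.53730431  52.30200048]
```

Emit:
{"name": "move_arm", "arguments": {"deltas": [[[0.3,0,3,0],[0,0,3,0],[0,0,2.5,0],[0,0,1.5,0],[0,0,1,0],[0,0,0,0],[0,0,0,0]]]}}

```text
time: 21.5
tcp_pos: [388.1, 301.0, 7.1]
orientation: [[0.991, 0.136, 0.001], [0.136, -0.991, 0.001], [0.001, -0.0, -1.0]]
wrist_force: [0.3, 0.3, -0.3]
grip_width: 85.3
grasp_force: 0.0
```

Emit:
{"name": "move_arm", "arguments": {"deltas": [[[0,0,0,0],[0,0,0,0],[0,0,0,0],[0,0,0,0],[0,0,0,0],[0,0,0,0],[0,0,0,0],[0,0,0,0]]], "jaw": 0, "squeeze": 60}}

```text
time: 22.5
tcp_pos: [387.8, 301.1, 7.0]
orientation: [[0.991, 0.136, 0.001], [0.136, -0.991, 0.001], [0.001, -0.001, -1.0]]
wrist_force: [-1.8, 1.1, 7.2]
grip_width: 37.8
grasp_force: 60.0
```

Emit:
{"name": "move_arm", "arguments": {"deltas": [[[0,0,-1,0],[0,0,-3,0],[0,0,-4,0],[0,0,-5,0],[0,0,-4,0],[0,0,0,0],[0,0,0,0]]]}}

```text
time: 23.38
tcp_pos: [386.8, 300.4, 175.2]
orientation: [[0.991, 0.136, -0.002], [0.136, -0.991, -0.001], [-0.002, 0.001, -1.0]]
wrist_force: [-1.0, -0.3, -4.4]
grip_width: 37.8
grasp_force: 61.2
```

```bash
python3 go.py 548.7 -14.8 46 7.8
```

```text
t 23.375 tcp [386.8 300.4 175.2] yaw 7.8 q6 1.85 w 37.8
shift cm now-axes [11.79 33.42 12.92] turn 0.0
```

Emit:
{"name": "move_arm", "arguments": {"deltas": [[[0.7,2,0,0],[1.4,4,0,0],[1.4,4,0,0],[1.4,4,0,0],[1.4,4,0,0],[1.4,4,0,0],[1.4,4,0,0],[1.4,4,0,0],[0.8,2.2,0,0],[0.5,1.2,0,0],[0,0,4,0],[0,0,0,0]]]}}

```text
time: 24.88
tcp_pos: [548.0, -13.0, 133.9]
orientation: [[0.991, 0.137, -0.007], [0.137, -0.991, 0.002], [-0.006, -0.003, -1.0]]
wrist_force: [-0.2, -0.5, -3.2]
grip_width: 37.7
grasp_force: 61.7
```

```bash
python3 go.py 548.7 -14.8 50 7.8; python3 - <<'E'
from h import *
p,d,c=snap('scene'); a=cv2.resize(p[90:250,270:430],(560,560),interpolation=cv2.INTER_CUBIC);save('s5.png',np.clip(a*1.7,0,255).astype(np.uint8))
E
```

```text
t 24.875 tcp [548.  -13.  133.9] yaw 7.8 q6 1.19 w 37.7
shift cm now-axes [0.09 0.21 8.39] turn 0.0
```

View pics/s5.png

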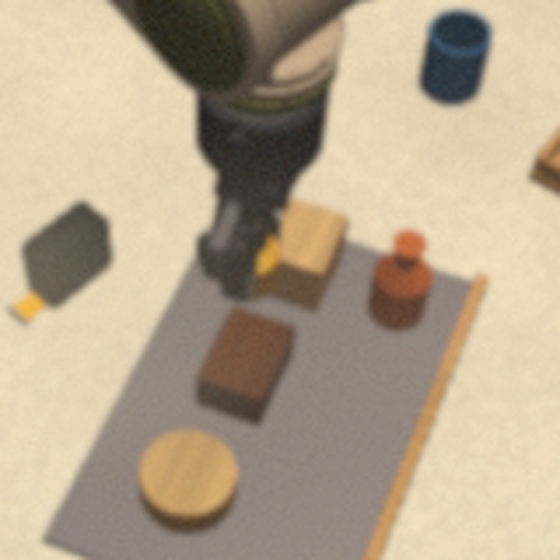

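The weight is held above the box, and the vase stands upright behind the square plinth at (400,280). I'll lower the weight.

Emit:
{"name": "move_arm", "arguments": {"deltas": [[[0.1,0.1,2.5,0],[0,0,2,0],[0,0,2,0],[0,0,1,0],[0,0,0.5,0],[0,0,0.3,0],[0,0,0,0],[0,0,0,0]]]}}

```text
time: 25.92
tcp_pos: [551.2, -15.0, 53.7]
orientation: [[0.991, 0.136, 0.001], [0.136, -0.991, -0.0], [0.001, 0.0, -1.0]]
wrist_force: [-0.2, -0.8, -2.9]
grip_width: 38.2
grasp_force: 61.8
```

```bash
python3 go.py 548.7 -14.8 49.5 7.8
```

```text
t 25.925 tcp [551.2 -15.   53.7] yaw 7.8 q6 1.19 w 38.2
shift cm now-axes [-0.25 -0.05  0.42] turn 0.0
```

Emit:
{"name": "move_arm", "arguments": {"deltas": [[[-0.2,0,0.1,0],[0,0,0.2,0],[0,0,0.1,0],[0,0,0,0]]]}}

```text
time: 26.42
tcp_pos: [549.0, -15.2, 49.3]
orientation: [[0.991, 0.136, -0.0], [0.136, -0.991, 0.0], [-0.0, -0.0, -1.0]]
wrist_force: [-0.1, -0.5, -3.6]
grip_width: 38.1
grasp_force: 61.9
```

Emit:
{"name": "move_arm", "arguments": {"deltas": [[[0,0,0,0],[0,0,0,0],[0,0,0,0],[0,0,0,0],[0,0,-1,0],[0,0,-3,0],[0,0,-4,0],[0,0,-4,0],[0,0,-2,0],[0,0,0,0]]], "jaw": 1}}

```text
time: 27.68
tcp_pos: [549.5, -15.2, 191.1]
orientation: [[0.991, 0.136, 0.004], [0.136, -0.991, -0.001], [0.003, 0.001, -1.0]]
wrist_force: [-0.7, -0.7, -0.4]
grip_width: 85.4
grasp_force: 0.0
```

```bash
python3 go.py 548 340.5 18 7.8
```

```text
t 27.675 tcp [549.5 -15.2 191.1] yaw 7.8 q6 1.19 w 85.4
shift cm now-axes [  4.63 -35.29  17.28] turn 0.0
```

Emit:
{"name": "move_arm", "arguments": {"deltas": [[[0.2,-2,0,0],[0.6,-4.5,0,0],[0.6,-4.5,0,0],[0.6,-4.5,0,0],[0.6,-4.5,0,0],[0.6,-4.5,0,0],[0.6,-4.5,0,0],[0.6,-4.3,0,0],[0.3,-2,0,0],[0,0,3,0],[0,0,3,0],[0,0,0,0]]]}}

```text
time: 29.18
tcp_pos: [546.2, 340.4, 126.7]
orientation: [[0.991, 0.136, -0.006], [0.136, -0.991, -0.002], [-0.006, 0.001, -1.0]]
wrist_force: [0.3, -0.4, 0.5]
grip_width: 85.2
grasp_force: 0.0
```

```bash
python3 go.py 548 340.5 18 7.8; python3 - <<'E'
from h import *
for n in('top','scene'):
    p,d,c=snap(n); P=cloud(c,d)
    m=(np.hypot(P[...,0]-549,P[...,1]+15)<30)&(P[...,2]>86)&(P[...,2]<105); q=P[m]
    print(n,'weight',len(q),q.mean(0) if len(q) else '')
    m=(np.hypot(P[...,0]-549,P[...,1]+15)<55)&(P[...,2]>34)&(P[...,2]<50); q=P[m]
    print(n,'box',len(q),cv2.minAreaRect(q[:,:2].astype(np.float32)) if len(q) else '')
E
```

```text
t 29.175 tcp [546.2 340.4 126.7] yaw 7.8 q6 1.81 w 85.2
shift cm now-axes [ 0.24  0.   10.87] turn -0.0
top weight 50 [547.18759421 -17.2039734   97.01168835]
top box 234 ((548.681884765625, -15.211238861083984), (50.703453063964844, 70.07355499267578), 7.488907337188721)
scene weight 79 [551.57413297 -21.18525941  94.79061906]
scene box 272 ((551.6591796875, -17.41806411743164), (50.551692962646484, 71.65940856933594), 8.533812522888184)
```

The weight is on the box within about 3 mm of centre. Next is the beaker.

Emit:
{"name": "move_arm", "arguments": {"deltas": [[[0.2,0,3,0],[0,0,3,0],[0,0,2.5,0],[0,0,1.5,0],[0,0,0.8,0],[0,0,0,0],[0,0,0,0]]]}}

```text
time: 30.15
tcp_pos: [550.1, 341.4, 22.3]
orientation: [[0.991, 0.136, 0.002], [0.136, -0.991, 0.001], [0.002, -0.0, -1.0]]
wrist_force: [0.4, -0.5, -0.3]
grip_width: 85.4
grasp_force: 0.0
```

Emit:
{"name": "move_arm", "arguments": {"deltas": [[[0,0,0,0],[0,0,0,0],[0,0,0,0],[0,0,0,0],[0,0,0,0],[0,0,0,0],[0,0,0,0]]], "jaw": 0, "squeeze": 35}}

```text
time: 31.02
tcp_pos: [549.9, 341.4, 22.0]
orientation: [[0.991, 0.136, 0.001], [0.136, -0.991, 0.0], [0.001, -0.0, -1.0]]
wrist_force: [0.1, 0.7, 5.0]
grip_width: 52.3
grasp_force: 37.4
```

Emit:
{"name": "move_arm", "arguments": {"deltas": [[[0,0,-1,0],[0,0,-3,0],[0,0,-4,0],[0,0,-5,0],[0,0,-5,0],[0,0,0,0],[0,0,0,0]]]}}

```text
time: 31.9
tcp_pos: [549.0, 340.9, 200.3]
orientation: [[0.991, 0.136, -0.002], [0.136, -0.991, -0.001], [-0.002, 0.001, -1.0]]
wrist_force: [-0.2, -0.5, -3.2]
grip_width: 52.6
grasp_force: 37.2
```

```bash
python3 go.py 562.5 -119 55 7.8
```

```text
t 31.9 tcp [549.  340.9 200.3] yaw 7.8 q6 1.81 w 52.6
shift cm now-axes [-4.88 45.74 14.56] turn 0.0
```

Emit:
{"name": "move_arm", "arguments": {"deltas": [[[-0.2,2,0,0],[-0.5,4.6,0,0],[-0.5,4.6,0,0],[-0.5,4.6,0,0],[-0.5,4.6,0,0],[-0.5,4.6,0,0],[-0.5,4.6,0,0],[-0.5,4.6,0,0],[-0.5,4.6,0,0],[-0.4,4.6,0,0],[-0.2,2.3,0,0],[0,0,0,0]]]}}

```text
time: 33.4
tcp_pos: [563.5, -119.4, 200.5]
orientation: [[0.991, 0.133, -0.002], [0.133, -0.991, 0.001], [-0.001, -0.001, -1.0]]
wrist_force: [-1.1, 0.8, -1.9]
grip_width: 52.7
grasp_force: 37.4
```

Emit:
{"name": "move_arm", "arguments": {"deltas": [[[0,0,3,0],[0,0,3,0],[0,0,2.5,0],[0,0,2,0],[0,0,1.5,0],[0,0,0,0],[0,0,0,0]]]}}

```text
time: 34.28
tcp_pos: [564.5, -117.9, 82.1]
orientation: [[0.991, 0.136, 0.001], [0.136, -0.991, -0.0], [0.001, 0.001, -1.0]]
wrist_force: [0.8, -0.2, -1.8]
grip_width: 52.6
grasp_force: 37.3
```

```bash
python3 go.py 564 -119.5 58.5 7.8;  python3 - <<'E'
from h import *
p,d,c=snap('scene'); a=cv2.resize(p[110:270,270:430],(560,560),interpolation=cv2.INTER_CUBIC);save('s6.png',np.clip(a*1.7,0,255).astype(np.uint8))
E
```

```text
t 34.275 tcp [ 564.5 -117.9   82.1] yaw 7.8 q6 1.02 w 52.6
shift cm now-axes [-0.08  0.15  2.36] turn 0.0
```

View pics/s6.png

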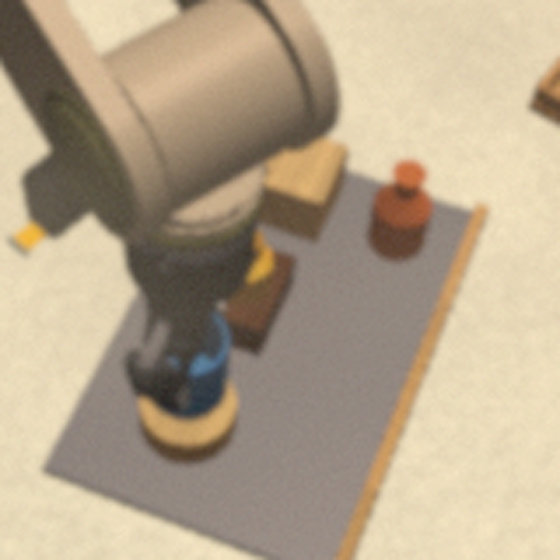

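The beaker is centred just above the round plinth at (190,400), and the weight is still on the box. I'll set it down.

Emit:
{"name": "move_arm", "arguments": {"deltas": [[[0,0.1,0.8,0],[0,0,0.7,0],[0,0,0.5,0],[0,0,0.3,0],[0,0,0,0],[0,0,0,0]]]}}

```text
time: 35.08
tcp_pos: [564.3, -119.1, 58.3]
orientation: [[0.991, 0.136, 0.0], [0.136, -0.991, -0.0], [0.0, 0.0, -1.0]]
wrist_force: [0.2, -1.0, -1.7]
grip_width: 52.4
grasp_force: 37.5
```

Emit:
{"name": "move_arm", "arguments": {"deltas": [[[0,0,0,0],[0,0,0,0],[0,0,0,0],[0,0,0,0],[0,0,-1,0],[0,0,-3,0],[0,0,-4,0],[0,0,-4,0],[0,0,-2,0],[0,0,0,0]]], "jaw": 1}}

```text
time: 36.33
tcp_pos: [564.8, -119.2, 200.2]
orientation: [[0.991, 0.136, 0.003], [0.136, -0.991, -0.001], [0.003, 0.002, -1.0]]
wrist_force: [0.2, -0.5, -0.3]
grip_width: 85.4
grasp_force: 0.0
```

Emit:
{"name": "move_arm", "arguments": {"deltas": [[[0,2,0,0],[0,4,0,0],[0,4,0,0],[0,4,0,0],[0,4,0,0],[0,4,0,0],[0,2,0,0],[0,0,0,0]]]}}

```text
time: 37.33
tcp_pos: [596.0, -359.0, 196.1]
orientation: [[0.991, 0.133, -0.002], [0.133, -0.991, 0.002], [-0.002, -0.002, -1.0]]
wrist_force: [-0.8, -0.3, 0.8]
grip_width: 85.5
grasp_force: 0.0
```

```bash
python3 - <<'E'
from h import *
T={'beaker':(562.5,-119,86,105),'weight':(548.5,-15,86,105),'vase':(618,101,75,95),'square':(534,89.5,45,65),'tape':(682,-306,12,35),'tray':(695,328,12,36),'measure':(385,-2,30,70)}
for n in('top','scene'):
    p,d,c=snap(n); P=cloud(c,d)
    for k,(x,y,a,b) in T.items():
        m=(np.hypot(P[...,0]-x,P[...,1]-y)<(75 if k=='tray' else 50))&(P[...,2]>a)&(P[...,2]<b); q=P[m]
        if len(q)>3: r=cv2.minAreaRect(q[:,:2].astype(np.float32)); print(n,k,len(q),np.round(r[0],1),np.round(r[1]))
    if n=='scene': a=cv2.resize(p[110:270,270:430],(560,560),interpolation=cv2.INTER_CUBIC);save('s7.png',np.clip(a*1.7,0,255).astype(np.uint8))
E
```

```text
top beaker 70 [ 562.7 -120.8] [50. 53.]
top weight 51 [547.2 -17.6] [21. 21.]
top vase 54 [615.8 100. ] [22. 23.]
top square 392 [532.9  89.8] [60. 60.]
top tape 246 [ 680.2 -304.1] [90. 90.]
top tray 426 [694.5 327.8] [113.  81.]
scene beaker 175 [ 564.5 -122. ] [50. 54.]
scene weight 79 [550.6 -19.4] [22. 22.]
scene vase 69 [617.2  98.1] [23. 23.]
scene square 467 [535.4  88.4] [60. 63.]
scene tape 568 [ 683.7 -309.4] [90. 91.]
scene tray 477 [695.2 326.4] [113.  80.]
scene measure 331 [387.2  -3.3] [63. 35.]
```

View pics/s7.png

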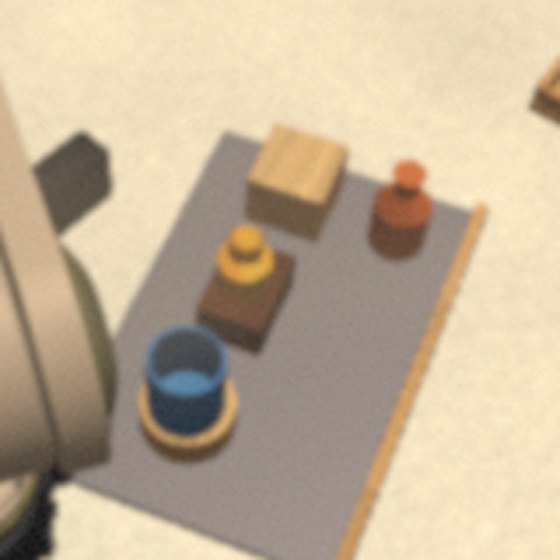

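The picture shows the beaker on the round plinth (187,380), the weight on the box (245,270) and the vase behind the square plinth (400,210). All are upright and within about 4 mm, and the bystanders have not moved. I'll hand in.

```bash
python3 -c "from cell import manip; print(manip.sign_off())"
```

```text
the job is handed in; nothing more can be done
None
```

The layout is finished and handed in at about 37 s: by my last camera check the box, weight, beaker and vase all stand upright within about 4 mm of their targets, and the bystanders have not moved; the hand-in returned no verdict.

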